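# Arm the extractor purge box and hold its key switch on

## Robot

A 7-joint arm with a two-finger parallel gripper is mounted at the origin on a cart in front of the work surface, level with it; the furniture and walls round the work are solid. World frame = base frame: x ahead of the robot, y to its left, z up, the work surface at z = 0. Lengths are in m, angles in rad, forces in N, time in s.
With the tool pointing down it reaches from about 0.425 to 0.875 m from the base axis. Payload 4.7 kg.
Tool frame: the origin (TCP) lies on the centre line of the jaws, within the pads' length; the fingertips stand 11 mm ahead of it and the grasp point (between the pads) lies 8 mm behind it (r.tips_ahead is the distance from the TCP to the fingertips, in m); y points along the fingers, x is the direction in which the jaws open and shut, and the axes are right-handed (so a half turn about y gives the same grasp; the last joint's range is limited). The gripper opens to 85 mm and grips with 20 to 120 N. Pads are 22 mm wide; open, the fingers measure 114 mm over their backs; the gripper's body (76 mm by 85 mm) begins 54 mm behind the grasp point. The pads swing forward as they close: fully open they stand 13 mm farther back than shut.
Start: joints at [1.131, 0.321, -0.07, 1.45, 0.023, 1.371, -0.057], TCP at [0.285, -0.584, 0.242] pointing down, gripper open.
Joint ranges: [-2.86, 2.86], [-0.3, 2.09], [-1.38, 1.24], [0.06, 2.45], [-1.56, 4.7], [0.09, 2.05], [-2.69, 2.69]. Speed limits (rad/s): [2.57, 2.57, 3.14, 3.14, 3.14, 3.14, 3.14].

## Interface

Orientations are given as a 3x3 rotation matrix whose columns are the frame's x, y, z axes.
In Python, from bench import r, read_camera, camera_params gives the robot as it stands. The module is installed in compiled form; this text tells all that it offers.
- The arm moves only by the tool play_rows, never from a script. Its argument "targets" is a list of rows, each an object with "claw": the closure in counts, from 0 (fully open) to 255 (shut); "dp": the shift along the tool's x, y, z in cm, a list of three; "turn": the turn about the tool's y in degrees. A call has exactly 10 rows; each row is the pose to reach, as a shift and turn from the pose commanded when the call began, along the tool's axes at that moment; what a row does not reach only later rows make up. A row lasts 1/8 s, in which the tool goes at most 62.5 mm and 10.7 degrees, less where a joint would pass 70% of its speed; a pose out of reach is approached as far as the arm can. A call with a gripper value outside its range is refused whole. The fingers move at their own pace and stop on an object; the grip force is fixed at half the most. Time passes only in rows, so rows that repeat a pose let the fingers close, or fill a call up. It gives the time, the measured TCP pose, the force and the opening at its end, in the units of the state.
- r.read_state(): the state, without advancing time (a new reading comes with each control period).
- read_camera(name): name is "scene" or "top"; returns (picture, depth): 384x512x3 uint8, blue, green, red; 384x512 float32, m along the optical axis (not along the pixel's ray), 0 where there is no reading.
- camera_params(name): a dict with "fx", "fy", "cx", "cy" (pixels), "k1" (the pictures are not rectified: a ray, as slopes to the right and down, at radius r is drawn at 1 + k1 r^2 times it, then the intrinsics apply), "rvec" (rotation vector, rad) and "tvec" (3), from world to camera coordinates, as OpenCV has them. Camera axes: x right, y down, z forward; pixel columns grow to the right and rows downward; lengths in m; the calibration is good to about 2 mm. A picture is of the moment at which its call begins. camera_params takes no time and is no camera call.
- r.sign_off(): hands the job in, once; it reports no verdict.
The state is a dict: "time_s": time; "q": joint angles; "dq": joint speeds; "effort": joint torques, N m; "eef_pos": TCP position; "tcp_rot": TCP orientation; "force": force on the tool from outside, world axes, zero at the start; "moment": the same for the moment, N m; "width": finger opening in m.
Only numpy, scipy, OpenCV 4.12 (cv2) and the standard library are available. Lean on these libraries where they do the work, as an engineer would, in place of code of your own. Each camera call takes 0.05 s, during which the arm holds its last target.

## Task

Start the extractor hood's purge from the grey control box: press its three round buttons fully in one after another, smallest first, then the middle-sized one, then the largest, never two at once. Then take the key from its stand, push it fully home into the box's lock (work it past the stiff pins) and turn it a quarter turn clockwise, seen from above, to its stop; the lock springs back, so finish while still gripping the key and holding it turned. Leave the salt shaker and sauce cup where they stand.

Things in the scene. Friction and masses are not known exactly. Their poses are not given: they have to be found in the camera images.
- panel: grey control box, aluminium top, 124 x 280 x 50 mm (own x, y, z), fixed; origin under its centre. Its +y end is its left end as the robot sees it. On its top (50 mm above the table) the lock is centred at own y = -90 mm, x = 0; the three buttons stand at own y = 0, 55 and 110 mm, x = 0; which button is in which place changes
- lock_slot (a point): centre of the mouth of the key slot, on top of the round steel lock cylinder (36 mm across), 54 mm above the table. x axis along the slot, z up; turns with the cylinder. The slot is 26.4 mm long (x), 8 mm wide (y), 36 mm deep; the key fits either way round
- lock_pins (a point): point on the lock's axis inside the slot, 10 mm below the mouth. Two sticky spring pins stick out 5.7 mm into the slot, one from each end, 7 and 13 mm below the mouth. The key's tapered tip must wedge them aside: 10 to 20 N of downward push, helped by rocking the key about 1 mm along the slot or a few degrees
- lock (a joint): turn of the lock cylinder, rad: 0 at rest, grows clockwise seen from above, stop at 1.6. A spring (about 0.03 N m at rest, 0.13 N m at the stop) turns it back to 0 when the key is let go. The key has about 0.08 rad of play in the slot
- key_bow (a point): centre of the key's bow (its grip), half-way up: a black block 34 mm wide (own x), 12 mm thick (own y), 36 mm high, to be gripped across the 12 mm. The key is upright, blade down, 60 g. The bow's centre is 62 mm above the blade's tip. At the start the key stands in its stand, bow centre 74 mm above the table; it lifts straight out (30 mm)
- key_shoulder (a point): centre of the underside of the key's collar disc (30 mm across, 4 mm thick), 32 mm below the bow's centre; own x along the blade's width. Below it the blade: 24 mm wide (own x), 6 mm thick (own y), 30 mm long, rounded, tapering to 12 mm wide over its lowest 15 mm. With the key fully home this point lies at the mouth of the lock's slot
- stand: grey key stand 56 x 56 mm, 42 mm high, on a 76 mm square steel foot 6 mm thick, fixed; origin under its centre; the key stands in the slot in its top
- small (a joint): travel of the small button, m: 0 out, 0.006 fully in; spring, 5 N fully in; springs back
- medium (a joint): travel of the middle-sized button, m, as the small one
- large (a joint): travel of the large button, m, as the small one
- small_top (a point): centre of the top of the small grey button, 16 mm across; pressed straight down
- medium_top (a point): centre of the top of the middle-sized grey button, 25 mm across
- large_top (a point): centre of the top of the large grey button, 36 mm across
- salt: salt shaker, 44 x 44 x 90 mm, bystander; origin at its underside
- sauce_cup: small clear sauce cup, 65 mm across, 33 mm high, bystander; origin at its underside
There are look-alikes about, which are no part of the job. What is shaped like the part that bears key_bow but green or pink is not meant.

How it is judged:
By the outcome, as a careful person would: the job done as asked, in the order asked, and still so for the second after the job is handed in, while the arm keeps its last pose, push and grip.
It also fails if it takes over 61 s, if anything falls off the work surface, if the arm or the gripper's body presses on something with over 40 N, if the wrist force passes 120 N, or if a joint passes its speed limit or range.

## Working session

There is one attempt and no reset: what is moved stays moved. The work goes in short steps, Python scripts to look and compute and a tool call to move; the robot and the scene stay as the last step left them, time stands still between calls to the robot, and variables do not carry over. Pictures are saved under pics/ and viewed, and the job is handed in when it is done.

Besides the shell and the picture viewer there is one more tool, called in YAML: its name, and indented under it one key for each argument. play_rows: Moves the arm, as the interface text tells. Its arguments: {"type":"object","properties":{"targets":{"type":"array"}},"required":["targets"]}

```bash
mkdir -p pics
python3 - <<'E'
from bench import r, read_camera, camera_params
import cv2,numpy as np
s=r.read_state()
for k,v in s.items(): print(k,np.round(v,4).tolist())
print(r.tips_ahead)
for n in("scene","top"):
    p,d=read_camera(n); cv2.imwrite(f"pics/{n}0.png",p); np.save(f"pics/{n}0d.npy",d)
    print(n,camera_params(n))
E
```

```text
time_s 0.0
q [1.1311, 0.3218, -0.0701, 1.4517, 0.0226, 1.3708, -0.0569]
dq [0.0012, -0.0008, 0.0002, -0.0006, -0.0004, 0.0001, 0.0003]
effort [-0.0006, -49.3586, -0.3829, -31.4341, 0.0128, 0.0114, -0.0]
eef_pos [0.2847, -0.5838, 0.2412]
tcp_rot [[0.4385, -0.0009, 0.8988], [-0.8988, 0.0017, 0.4385], [-0.0019, -1.0, -0.0001]]
force [-0.1591, 0.6633, 0.1496]
moment [0.009, -0.0165, 0.0032]
width 0.0853
0.011
scene {'fx': 494.9744820073864, 'fy': 494.9744820073864, 'cx': 260.0672834645854, 'cy': 192.39556262451268, 'k1': -0.07997735930236384, 'rvec': array([ 0.69956032, -2.38777279,  1.36833564]), 'tvec': array([0.39912982, 0.29077056, 0.75425577])}
top {'fx': 497.47902345270177, 'fy': 497.47902345270177, 'cx': 253.21138853593956, 'cy': 198.18795384634876, 'k1': 0.04288843398535003, 'rvec': array([ 2.18610227, -2.15042705,  0.16145399]), 'tvec': array([-0.18641587,  0.56663935,  1.08436238])}
```

View pics/scene0.png

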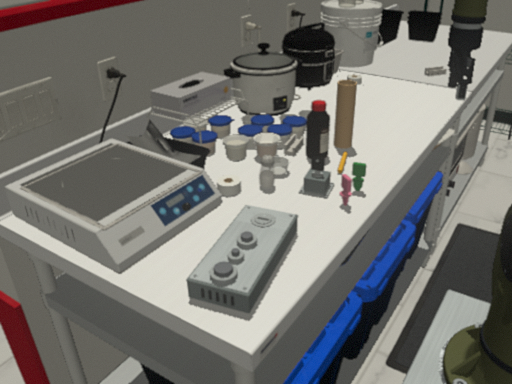

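View pics/top0.png

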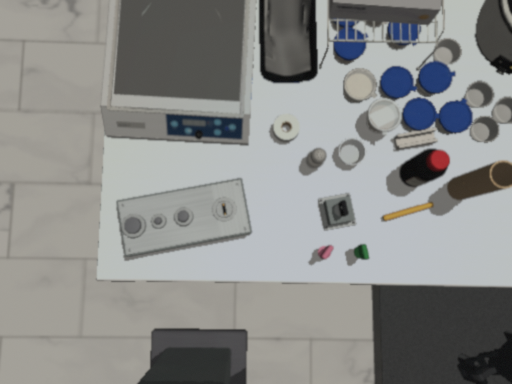

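The scene view shows the panel at about (245,258), the stand at (317,183), and pink and green look-alike keys at (346,190) and (358,176). In the top view the large button is at (133,225), small at (158,221), medium at (183,216), lock at (223,208), and stand with the black key at (338,211). I'll enlarge to confirm.

```bash
cat > h.py <<'E'
import cv2,numpy as np
from bench import r, read_camera, camera_params
def cam(n):
    c=camera_params(n); R,_=cv2.Rodrigues(np.array(c['rvec'])); t=np.array(c['tvec']); return c,R,t
def ray(n,u,v):
    c,R,t=cam(n); K=np.array([[c['fx'],0,c['cx']],[0,c['fy'],c['cy']],[0,0,1]])
    D=np.array([c['k1'],0,0,0,0.])
    p=cv2.undistortPoints(np.array([[[u,v]]],float),K,D)[0,0]
    return -R.T@t, R.T@np.array([p[0],p[1],1])
def onz(n,u,v,z):
    o,d=ray(n,u,v); return o+d*(z-o[2])/d[2]
def proj(n,P):
    c,R,t=cam(n); K=np.array([[c['fx'],0,c['cx']],[0,c['fy'],c['cy']],[0,0,1]])
    return cv2.projectPoints(np.array(P,float).reshape(-1,1,3),np.array(c['rvec']),t,K,np.array([c['k1'],0,0,0,0.]))[0][:,0]
def dpt(n,d,u,v):
    o,dr=ray(n,u,v); return o+dr*d[int(round(v)),int(round(u))]
E
python3 - <<'E'
from h import *
a=cv2.imread('pics/top0.png'); s=cv2.imread('pics/scene0.png')
cv2.imwrite('pics/c1.png',cv2.resize(a[170:265,105:265],None,fx=5,fy=5,interpolation=2))
A=cv2.resize(a[180:270,305:385],None,fx=5,fy=5,interpolation=2)
B=cv2.resize(s[150:220,290:380],None,fx=4.4,fy=4.4,interpolation=2)
H=max(A.shape[0],B.shape[0]);f=lambda x:cv2.copyMakeBorder(x,0,H-x.shape[0],0,0,0)
cv2.imwrite('pics/c2.png',np.hstack([f(A),f(B)])); print(A.shape,B.shape)
print(cam('top')[1].T@-cam('top')[2],cam('scene')[1].T@-cam('scene')[2])
for (u,v) in [(133,225),(158,221),(183,216),(223,208)]: print(onz('top',u,v,.056))
d=np.load('pics/top0d.npy')
for (u,v) in [(200,200),(342,208),(326,205),(223,208),(133,225),(158,221),(183,216)]: print(dpt('top',d,u,v))
E
```

```text
(450, 400, 3) (308, 396, 3)
[ 0.43011797 -0.15109463  1.15058321] [0.04609421 0.63670296 0.63658351]
[0.50357597 0.0850958  0.056     ]
[0.51319215 0.0312754  0.056     ]
[ 0.52508355 -0.02285167  0.056     ]
[ 0.54428212 -0.11022152  0.056     ]
[ 0.5620373  -0.05847447  0.04874514]
[ 0.54524992 -0.36715877  0.08994023]
[ 0.557274   -0.34193195  0.0360556 ]
[ 0.54822794 -0.10880884  0.01816826]
[0.50264842 0.08211343 0.06982127]
[0.51158675 0.02775112 0.07715265]
[ 0.52341799 -0.02510087  0.07519747]
```

View pics/c1.png

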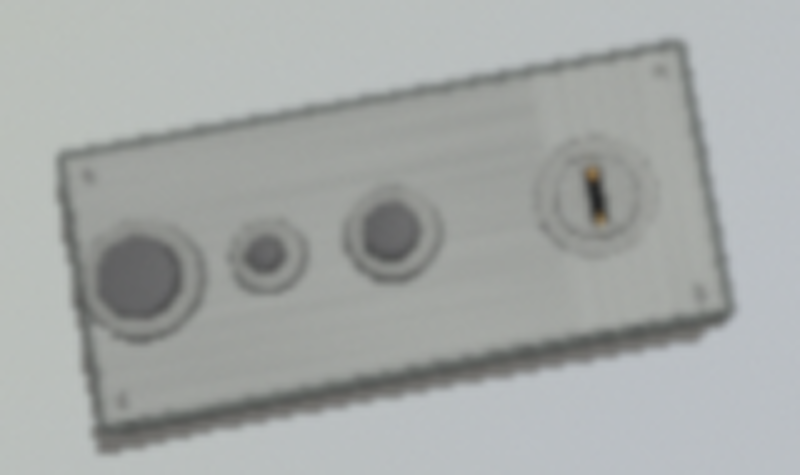

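View pics/c2.png

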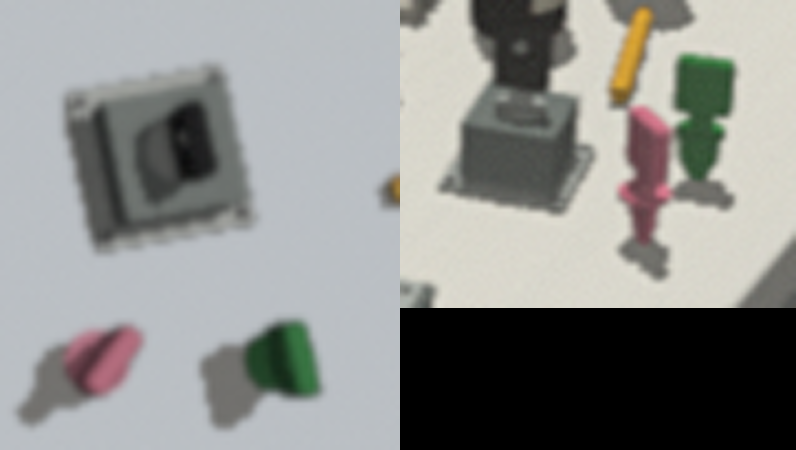

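Run:
```python
from h import *
d=np.load('pics/top0d.npy')
f=lambda x,y:((x+.5)/5-.5+105,(y+.5)/5-.5+170)
C=[onz('top',*f(*p),.05) for p in[(62,155),(682,42),(732,312),(103,428)]]
for c in C: print(c.round(4))
print([np.linalg.norm(C[i]-C[(i+1)%4]).round(4) for i in range(4)], np.mean(C,0))
e=(C[0]+C[3]-C[1]-C[2]); e/=np.linalg.norm(e); print('yaxis',e, np.degrees(np.arctan2(-e[0],e[1])))
e2=(C[0]+C[1]-C[2]-C[3]); print('xaxis ang',np.degrees(np.arctan2(e2[1],e2[0])))
for u,v in [(133,225),(158,221),(183,216)]:
    z=[dpt('top',d,uu,vv)[2] for uu in range(u-2,u+3) for vv in range(v-2,v+3)]; print(np.median(z))
z=[dpt('top',d,uu,vv)[2] for uu in range(195,206) for vv in range(190,200)]; print('plate',np.median(z))
z=[dpt('top',d,uu,vv)[2] for uu in range(295,306) for vv in range(190,200)]; print('table',np.median(z))
g=cv2.imread('pics/top0.png')
# stand crop
k=g[180:240,305:385]; print(((k.max(2)<45)).sum())
cv2.imwrite('pics/c3.png',cv2.resize(k,None,fx=10,fy=10,interpolation=0))
s=cv2.imread('pics/scene0.png')
cv2.imwrite('pics/c4.png',cv2.resize(s[145:205,290:350],None,fx=10,fy=10,interpolation=0))
cv2.imwrite('pics/c5.png',cv2.resize(s[200:312,185:305],None,fx=5,fy=5,interpolation=2))
```

```text
[0.5573 0.1237 0.05  ]
[ 0.6132 -0.1487  0.05  ]
[ 0.4927 -0.173   0.05  ]
[0.438  0.1001 0.05  ]
[np.float64(0.2781), np.float64(0.1229), np.float64(0.2786), np.float64(0.1216)] [ 0.52526651 -0.02446782  0.05      ]
yaxis [-0.19860207  0.98008021  0.        ] 11.455223855818906
xaxis ang 11.286843429980504
0.07215994003277593
0.0713266300666604
0.07261045654360765
plate 0.049919143179392944
table 7.79386649739644e-05
92
```

View pics/c3.png

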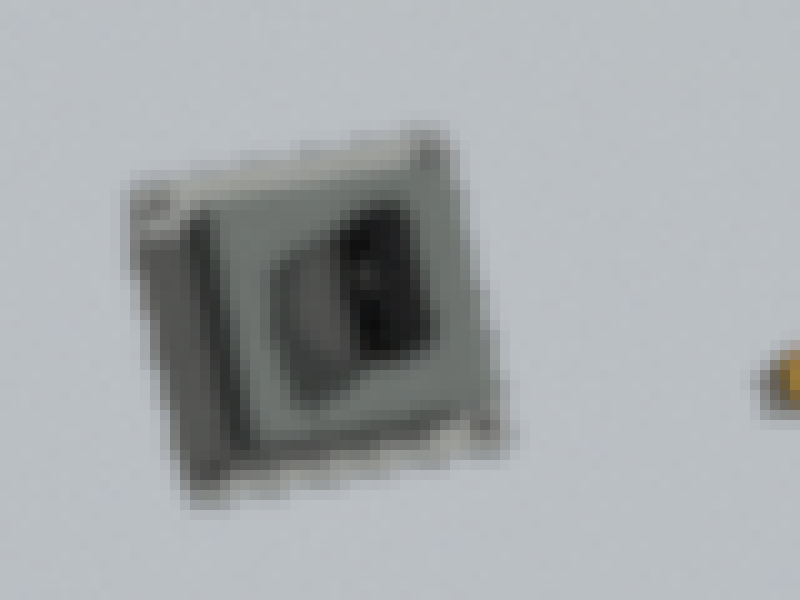

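View pics/c4.png

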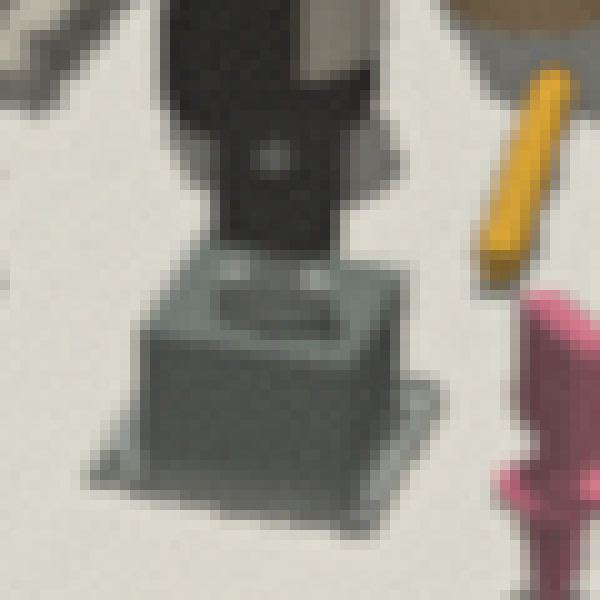

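View pics/c5.png

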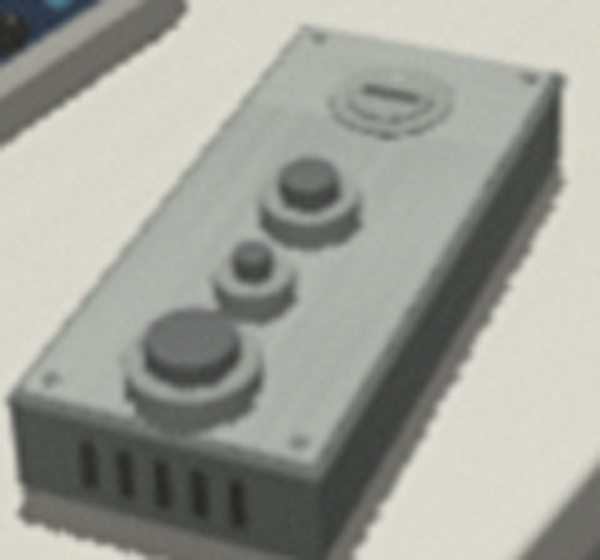

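The target key is the black one in the stand, at top (341,208) and scene (317,167). The pink one at top (325,252) and the green one at (362,252) are look-alikes lying outside the stand. The key's blade width and the slot both run along the panel's x axis, at a yaw of about 11.4°. The measured panel is 278 x 122 mm, which agrees with the given size. I'll move to the small button first.

play_rows:
  targets:
    - {"claw": 255, "dp": [-4.5, 0, 4.75], "turn": -10}
    - {"claw": 255, "dp": [-9, 0, 9.5], "turn": -20}
    - {"claw": 255, "dp": [-13.5, 0, 14.25], "turn": -30}
    - {"claw": 255, "dp": [-18, 0, 19], "turn": -40}
    - {"claw": 255, "dp": [-22.5, 0, 23.75], "turn": -50}
    - {"claw": 255, "dp": [-27, 0, 28.5], "turn": -60}
    - {"claw": 255, "dp": [-31.5, 0, 33.25], "turn": -70}
    - {"claw": 255, "dp": [-36, 2, 38], "turn": -80}
    - {"claw": 255, "dp": [-40.5, 4, 42.75], "turn": -90}
    - {"claw": 255, "dp": [-45, 6, 47.5], "turn": -100}

```text
time_s: 1.35
eef_pos: [0.5022, -0.0036, 0.1926]
tcp_rot: [[0.806, 0.001, -0.592], [0.592, -0.001, 0.806], [0.0, -1.0, -0.001]]
force: [0.3, 0.1, 0.8]
width: -0.0
```

```bash
cat >> h.py <<'E'
def st():
    s=r.read_state(); R=np.array(s['tcp_rot'])
    print('t',round(s['time_s'],2),'q',np.round(s['q'],2).tolist(),'pos',np.round(s['eef_pos'],4),'head',round(float(np.degrees(np.arctan2(R[1,0],R[0,0]))),2),'F',np.round(s['force'],1),'M',np.round(s['moment'],2),'w',round(s['width'],4)); print('tilt y',np.round(R[:,1],4))
    return s
def go(P,head):
    s=st(); R=np.array(s['tcp_rot']); d=R.T@(np.array(P)-np.array(s['eef_pos']))
    h=np.degrees(np.arctan2(R[1,0],R[0,0])); print('dp cm',np.round(d*100,2),'turn',round(float((h-head+180)%360-180),2))
E
python3 -c "
from h import *
go([.5144,.0294,.10],101.4)"
```

```text
t 1.35 q [0.6, 0.08, -0.67, 1.86, 0.05, 1.22, 0.55] pos [ 0.5022 -0.0036  0.1926] head 36.31 F [0.3 0.1 0.8] M [-0.02  0.01 -0.05] w -0.0
tilt y [ 6.e-04 -8.e-04 -1.e+00]
dp cm [2.93 9.26 1.95] turn -65.09
```

play_rows:
  targets:
    - {"claw": 255, "dp": [0, 1, 0], "turn": -10}
    - {"claw": 255, "dp": [0, 2, 0], "turn": -20}
    - {"claw": 255, "dp": [0, 3, 0], "turn": -30}
    - {"claw": 255, "dp": [0, 4, 0], "turn": -40}
    - {"claw": 255, "dp": [0, 5, 0], "turn": -50}
    - {"claw": 255, "dp": [0, 6, 0], "turn": -60}
    - {"claw": 255, "dp": [0, 7, 0], "turn": -65}
    - {"claw": 255, "dp": [0, 8, 0], "turn": -65}
    - {"claw": 255, "dp": [0, 8, 0], "turn": -65}
    - {"claw": 255, "dp": [0, 8, 0], "turn": -65}

```text
time_s: 2.6
eef_pos: [0.5021, -0.0052, 0.1133]
tcp_rot: [[-0.19, 0.0, -0.982], [0.982, -0.0, -0.19], [-0.0, -1.0, -0.0]]
force: [-0.3, 0.1, -0.7]
width: -0.0003
```

```bash
python3 -c "
from h import *
go([.5144,.0294,.080],101.4)
p,_=read_camera('scene'); cv2.imwrite('pics/s1.png',cv2.resize(p[180:312,170:320],None,fx=5,fy=4.5))
"
```

```text
t 2.6 q [0.64, 0.18, -0.73, 1.95, 0.13, 1.07, 1.61] pos [ 0.5021 -0.0052  0.1133] head 100.96 F [-0.3  0.1 -0.7] M [ 0.04  0.   -0.08] w -0.0003
tilt y [ 3.e-04 -1.e-04 -1.e+00]
dp cm [ 3.16  3.33 -1.86] turn -0.44
```

View pics/s1.png

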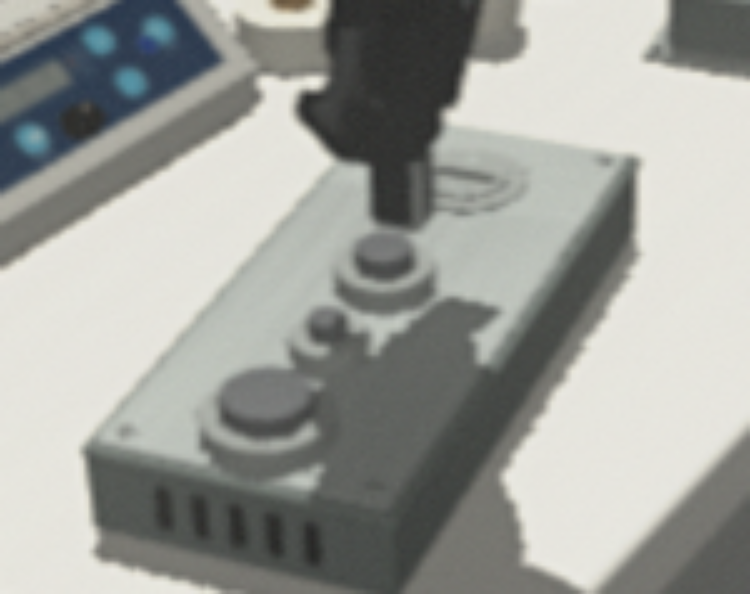

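play_rows:
  targets:
    - {"claw": 255, "dp": [1.6, 0, -0.9], "turn": -0.4}
    - {"claw": 255, "dp": [3.2, 0, -1.9], "turn": -0.4}
    - {"claw": 255, "dp": [3.2, 0.5, -1.9], "turn": -0.4}
    - {"claw": 255, "dp": [3.2, 1.2, -1.9], "turn": -0.4}
    - {"claw": 255, "dp": [3.2, 1.8, -1.9], "turn": -0.4}
    - {"claw": 255, "dp": [3.2, 2.2, -1.9], "turn": -0.4}
    - {"claw": 255, "dp": [3.2, 2.5, -1.9], "turn": -0.4}
    - {"claw": 255, "dp": [3.2, 2.5, -1.9], "turn": -0.4}
    - {"claw": 255, "dp": [3.2, 2.5, -1.9], "turn": -0.4}
    - {"claw": 255, "dp": [3.2, 2.5, -1.9], "turn": -0.4}

```text
time_s: 3.9
eef_pos: [0.5147, 0.0298, 0.0883]
tcp_rot: [[-0.198, 0.0, -0.98], [0.98, -0.0, -0.198], [-0.0, -1.0, -0.0]]
force: [0.1, 0.8, -0.1]
width: 0.0002
```

```bash
python3 -c "
from h import *
go([.5144,.0294,.077],101.4)
p,_=read_camera('scene'); cv2.imwrite('pics/s2.png',cv2.resize(p[180:312,170:320],None,fx=5,fy=4.5))
"
```

```text
t 3.9 q [0.57, 0.25, -0.74, 1.94, 0.19, 1.03, 1.51] pos [0.5147 0.0298 0.0883] head 101.4 F [ 0.1  0.8 -0.1] M [ 0.01 -0.02 -0.  ] w 0.0002
tilt y [ 4.e-04 -1.e-04 -1.e+00]
dp cm [-0.04  1.13  0.03] turn 0.0
```

View pics/s2.png

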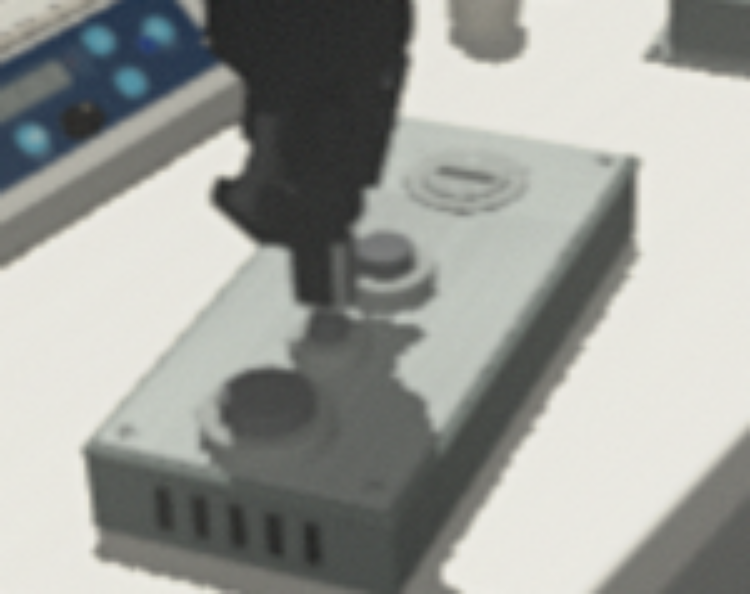

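The fingertips, at z 0.077, stand right above the small button at crop (325,325). I'll press now.

play_rows:
  targets:
    - {"claw": 255, "dp": [0, 0.3, 0], "turn": 0}
    - {"claw": 255, "dp": [0, 0.5, 0], "turn": 0}
    - {"claw": 255, "dp": [0, 0.65, 0], "turn": 0}
    - {"claw": 255, "dp": [0, 0.8, 0], "turn": 0}
    - {"claw": 255, "dp": [0, 0.9, 0], "turn": 0}
    - {"claw": 255, "dp": [0, 1.0, 0], "turn": 0}
    - {"claw": 255, "dp": [0, 1.1, 0], "turn": 0}
    - {"claw": 255, "dp": [0, 1.1, 0], "turn": 0}
    - {"claw": 255, "dp": [0, 1.1, 0], "turn": 0}
    - {"claw": 255, "dp": [0, 1.1, 0], "turn": 0}

```text
time_s: 5.2
eef_pos: [0.5145, 0.0298, 0.0771]
tcp_rot: [[-0.198, -0.0, -0.98], [0.98, -0.0, -0.198], [-0.0, -1.0, 0.0]]
force: [-1.9, -0.2, 5.1]
width: -0.0
```

```bash
python3 -c "
from h import *
st()"
```

```text
t 5.2 q [0.56, 0.26, -0.74, 1.95, 0.21, 1.01, 1.49] pos [0.5145 0.0298 0.0771] head 101.4 F [-1.9 -0.2  5.1] M [-0.09  0.56  0.02] w -0.0
tilt y [-1.e-04 -2.e-04 -1.e+00]
```

play_rows:
  targets:
    - {"claw": 255, "dp": [0, 0.05, 0], "turn": 0}
    - {"claw": 255, "dp": [0, 0.1, 0], "turn": 0}
    - {"claw": 255, "dp": [0, 0.15, 0], "turn": 0}
    - {"claw": 255, "dp": [0, 0.15, 0], "turn": 0}
    - {"claw": 255, "dp": [0, 0.15, 0], "turn": 0}
    - {"claw": 255, "dp": [0, 0.15, 0], "turn": 0}
    - {"claw": 255, "dp": [0, 0.15, 0], "turn": 0}
    - {"claw": 255, "dp": [0, 0.15, 0], "turn": 0}
    - {"claw": 255, "dp": [0, 0.15, 0], "turn": 0}
    - {"claw": 255, "dp": [0, 0.15, 0], "turn": 0}

```text
time_s: 6.45
eef_pos: [0.5145, 0.0298, 0.0769]
tcp_rot: [[-0.198, -0.0, -0.98], [0.98, -0.001, -0.198], [-0.001, -1.0, 0.001]]
force: [-6.1, -0.4, 15.6]
width: 0.0002
```

```bash
python3 -c "
from h import *
go([.5253,-.0245,.085],101.4)"
```

```text
t 6.45 q [0.56, 0.26, -0.74, 1.95, 0.21, 1.01, 1.49] pos [0.5145 0.0298 0.0769] head 101.4 F [-6.1 -0.4 15.6] M [-0.12  1.44  0.  ] w 0.0002
tilt y [-3.0e-04 -1.1e-03 -1.0e+00]
dp cm [-5.53 -0.8   0.02] turn 0.0
```

Small button bottomed: the TCP stopped at z 0.0769, which puts the tips at 0.066 = 72 − 6 mm, with 15.6 N. Next is the medium button.

play_rows:
  targets:
    - {"claw": 255, "dp": [0, -1.0, 0], "turn": 0}
    - {"claw": 255, "dp": [0, -2.2, 0], "turn": 0}
    - {"claw": 255, "dp": [-2.8, -2.2, 0], "turn": 0}
    - {"claw": 255, "dp": [-5.5, -2.0, 0], "turn": 0}
    - {"claw": 255, "dp": [-5.5, -1.2, 0], "turn": 0}
    - {"claw": 255, "dp": [-5.5, -0.8, 0], "turn": 0}
    - {"claw": 255, "dp": [-5.5, -0.5, 0], "turn": 0}
    - {"claw": 255, "dp": [-5.5, -0.2, 0], "turn": 0}
    - {"claw": 255, "dp": [-5.5, 0, 0], "turn": 0}
    - {"claw": 255, "dp": [-5.5, 0, 0], "turn": 0}

```text
time_s: 7.7
eef_pos: [0.525, -0.0231, 0.077]
tcp_rot: [[-0.199, -0.001, -0.98], [0.98, -0.0, -0.199], [-0.0, -1.0, 0.001]]
force: [-6.6, 0.5, 14.2]
width: -0.0001
```

```bash
python3 -c "
from h import *
st()
p,_=read_camera('scene'); cv2.imwrite('pics/s3.png',cv2.resize(p[180:312,170:320],None,fx=5,fy=4.5))"
```

```text
t 7.7 q [0.62, 0.28, -0.71, 1.92, 0.21, 1.02, 1.6] pos [ 0.525  -0.0231  0.077 ] head 101.46 F [-6.6  0.5 14.2] M [ 0.14  1.51 -0.05] w -0.0001
tilt y [-1.3e-03 -4.0e-04 -1.0e+00]
```

View pics/s3.png

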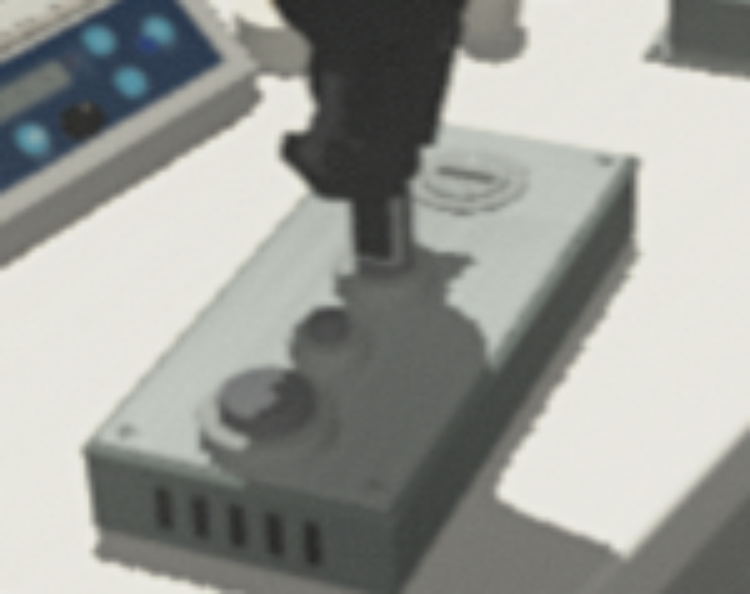

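The fingertips are on the medium button at crop (380,265) with 14 N at its stop; the small button is back out. Next is the large one.

play_rows:
  targets:
    - {"claw": 255, "dp": [0, -1.0, 0], "turn": 0}
    - {"claw": 255, "dp": [0, -2.4, 0], "turn": 0}
    - {"claw": 255, "dp": [4, -2.4, 0], "turn": 0}
    - {"claw": 255, "dp": [8, -2.4, 0], "turn": 0}
    - {"claw": 255, "dp": [10.9, -1.8, 0], "turn": 0}
    - {"claw": 255, "dp": [10.9, -1.1, 0], "turn": 0}
    - {"claw": 255, "dp": [10.9, -0.6, 0], "turn": 0}
    - {"claw": 255, "dp": [10.9, -0.2, 0], "turn": 0}
    - {"claw": 255, "dp": [10.9, 0, 0], "turn": 0}
    - {"claw": 255, "dp": [10.9, 0, 0], "turn": 0}

```text
time_s: 9.0
eef_pos: [0.5043, 0.082, 0.077]
tcp_rot: [[-0.196, -0.0, -0.981], [0.981, -0.001, -0.196], [-0.001, -1.0, 0.0]]
force: [-5.3, -0.1, 13.7]
width: -0.0001
```

```bash
python3 -c "
from h import *
st()
f=lambda x,y:((x+.5)/5-.5+105,(y+.5)/5-.5+170)
print('slot',onz('top',*f(596,196),.054))
p,_=read_camera('scene'); cv2.imwrite('pics/s4.png',cv2.resize(p[180:312,170:320],None,fx=5,fy=4.5))
# key: black blob
g=cv2.imread('pics/top0.png'); m=(g.max(2)<52).astype(np.uint8); m[:195]=0;m[225:]=0;m[:,:332]=0;m[:,352:]=0
n,l,s_,c=cv2.connectedComponentsWithStats(m); print(s_,c)
k=1+np.argmax(s_[1:,4]); cn=cv2.findContours((l==k).astype(np.uint8),0,1)[0][0]; print(cv2.minAreaRect(cn))
g2=lambda x,y:((x+.5)/10-.5+305,(y+.5)/10-.5+180)
# bow top face: right corners at z .092 (405,203),(435,352)
for p in [(405,203),(435,352),(345,215),(365,362)]: print(p,onz('top',*g2(*p),.092))
F=[onz('top',*g2(*p),.006) for p in [(135,188),(437,130),(508,448),(195,500)]]; print(np.array(F),np.mean(F,0),[np.linalg.norm(F[i]-F[i-1]) for i in range(4)])
T=[onz('top',*g2(*p),.042) for p in [(208,205),(445,160),(490,392),(255,442)]]; print(np.array(T),np.mean(T,0),[np.linalg.norm(T[i]-T[i-1]) for i in range(4)])
"
```

```text
t 9.0 q [0.49, 0.26, -0.77, 1.96, 0.22, 1.01, 1.38] pos [0.5043 0.082  0.077 ] head 101.31 F [-5.3 -0.1 13.7] M [0.03 1.16 0.02] w -0.0001
tilt y [-2.0e-04 -1.1e-03 -1.0e+00]
slot [ 0.5427426  -0.11195394  0.054     ]
[[     0      0    512    384 196507]
 [   338    201     10     15    101]] [[255.45526622 191.49139216]
 [342.53465347 208.24752475]]
((342.5192565917969, 208.09617614746094), (14.120361328125, 7.2562971115112305), 78.69007110595703)
(405, 203) [ 0.56277324 -0.373445    0.092     ]
(435, 352) [ 0.53071165 -0.37961746  0.092     ]
(345, 215) [ 0.55994046 -0.36049592  0.092     ]
(365, 362) [ 0.52829506 -0.36457081  0.092     ]
[[ 0.57593249 -0.32860522  0.006     ]
 [ 0.59082662 -0.3991176   0.006     ]
 [ 0.5169063  -0.41487706  0.006     ]
 [ 0.50362856 -0.34235409  0.006     ]] [ 0.54682349 -0.37123849  0.006     ] [np.float64(0.07359952453293767), np.float64(0.07206823619652472), np.float64(0.07558156818722321), np.float64(0.07372841163353475)]
[[ 0.56778508 -0.33948586  0.042     ]
 [ 0.57897413 -0.39306464  0.042     ]
 [ 0.52667889 -0.40268131  0.042     ]
 [ 0.51452787 -0.34984054  0.042     ]] [ 0.54699149 -0.37126809  0.042     ] [np.float64(0.054254487482146244), np.float64(0.054734642301455985), np.float64(0.0531721038642091), np.float64(0.05421987165348547)]
```

View pics/s4.png

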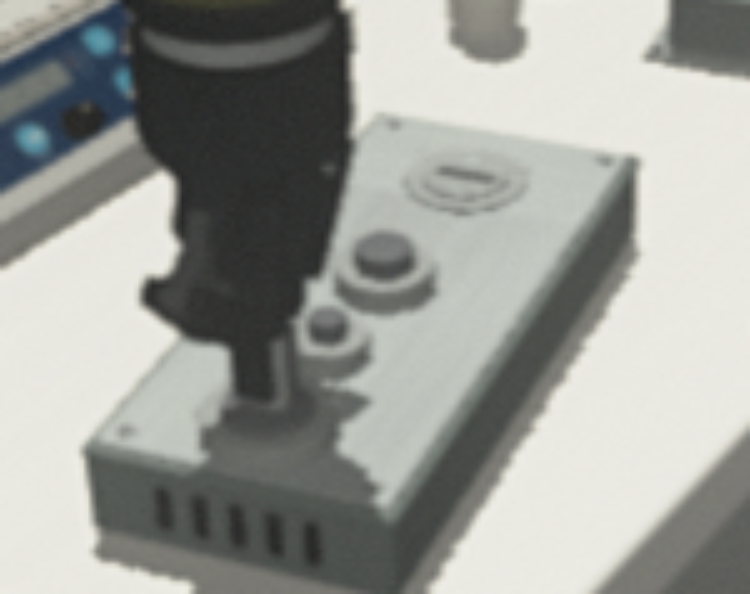

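The large button is bottomed too (13.7 N, same stop height). The bow corners and the stand centre agree on the key's position to 2 mm: (0.546, −0.3705). I'll move above the stand and open the gripper.

play_rows:
  targets:
    - {"claw": 255, "dp": [0, -2, 0], "turn": 0}
    - {"claw": 255, "dp": [0, -6, 0], "turn": 0}
    - {"claw": 128, "dp": [-5, -9, 0.5], "turn": 0}
    - {"claw": 80, "dp": [-11, -9.5, 1.2], "turn": 0}
    - {"claw": 80, "dp": [-17, -9.5, 1.8], "turn": 0}
    - {"claw": 80, "dp": [-23, -9.5, 2.5], "turn": 0}
    - {"claw": 80, "dp": [-29, -9.5, 3.1], "turn": 0}
    - {"claw": 80, "dp": [-35, -9.5, 3.7], "turn": 0}
    - {"claw": 80, "dp": [-40, -9.5, 4.3], "turn": 0}
    - {"claw": 80, "dp": [-45.2, -9.5, 4.8], "turn": 0}

```text
time_s: 10.3
eef_pos: [0.5455, -0.3726, 0.1713]
tcp_rot: [[-0.196, 0.0, -0.981], [0.981, -0.001, -0.196], [-0.001, -1.0, -0.0]]
force: [0.7, 0.1, 0.2]
width: 0.0587
```

```bash
python3 -c "
from h import *
go([.5462,-.3705,.066],101.4)
p,_=read_camera('scene'); cv2.imwrite('pics/s5.png',cv2.resize(p[90:240,230:400],None,fx=4.5,fy=4))"
```

```text
t 10.3 q [0.94, 0.43, -0.5, 1.5, 0.21, 1.27, 2.18] pos [ 0.5455 -0.3726  0.1713] head 101.32 F [0.7 0.1 0.2] M [-0.01 -0.03 -0.01] w 0.0587
tilt y [ 4.e-04 -7.e-04 -1.e+00]
dp cm [ 0.2  10.53 -0.11] turn -0.08
```

View pics/s5.png

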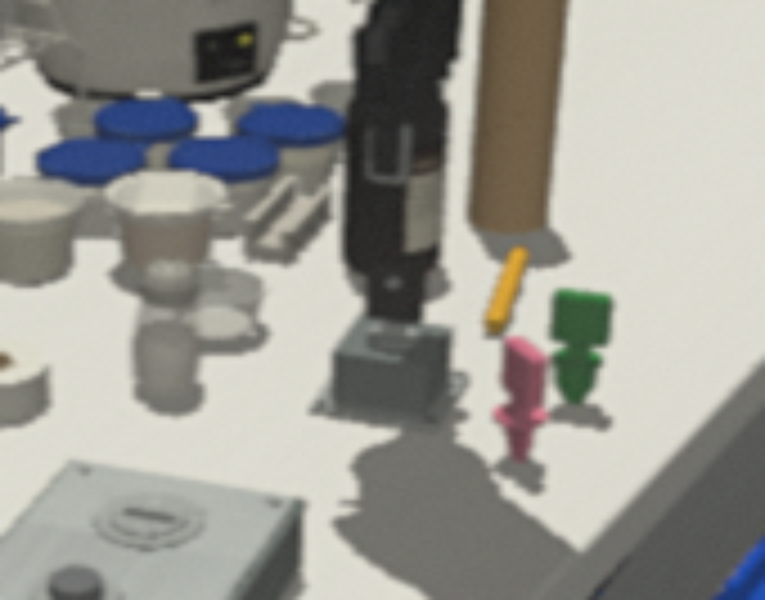

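play_rows:
  targets:
    - {"claw": 80, "dp": [0.2, 2, -0.1], "turn": -0.1}
    - {"claw": 80, "dp": [0.2, 4, -0.1], "turn": -0.1}
    - {"claw": 80, "dp": [0.2, 6, -0.1], "turn": -0.1}
    - {"claw": 80, "dp": [0.2, 8, -0.1], "turn": -0.1}
    - {"claw": 80, "dp": [0.2, 9.5, -0.1], "turn": -0.1}
    - {"claw": 80, "dp": [0.2, 10.4, -0.1], "turn": -0.1}
    - {"claw": 80, "dp": [0.2, 10.4, -0.1], "turn": -0.1}
    - {"claw": 80, "dp": [0.2, 10.4, -0.1], "turn": -0.1}
    - {"claw": 80, "dp": [0.2, 10.4, -0.1], "turn": -0.1}
    - {"claw": 80, "dp": [0.2, 10.4, -0.1], "turn": -0.1}

```text
time_s: 11.6
eef_pos: [0.547, -0.3679, 0.0671]
tcp_rot: [[-0.199, 0.001, -0.98], [0.98, -0.001, -0.199], [-0.001, -1.0, -0.001]]
force: [0.5, -0.1, 0.6]
width: 0.0585
```

```bash
python3 -c "
from h import *
go([.5462,-.3705,.067],101.4)
p,_=read_camera('scene'); cv2.imwrite('pics/s6.png',cv2.resize(p[130:220,270:370],None,fx=7,fy=6))
p,_=read_camera('top'); cv2.imwrite('pics/t6.png',cv2.resize(p[160:260,290:400],None,fx=6,fy=6))"
```

```text
t 11.6 q [0.92, 0.52, -0.48, 1.6, 0.26, 1.09, 2.14] pos [ 0.547  -0.3679  0.0671] head 101.5 F [ 0.5 -0.1  0.6] M [0.07 0.04 0.07] w 0.0585
tilt y [ 7.e-04 -7.e-04 -1.e+00]
dp cm [-0.24  0.01  0.13] turn 0.1
```

View pics/s6.png

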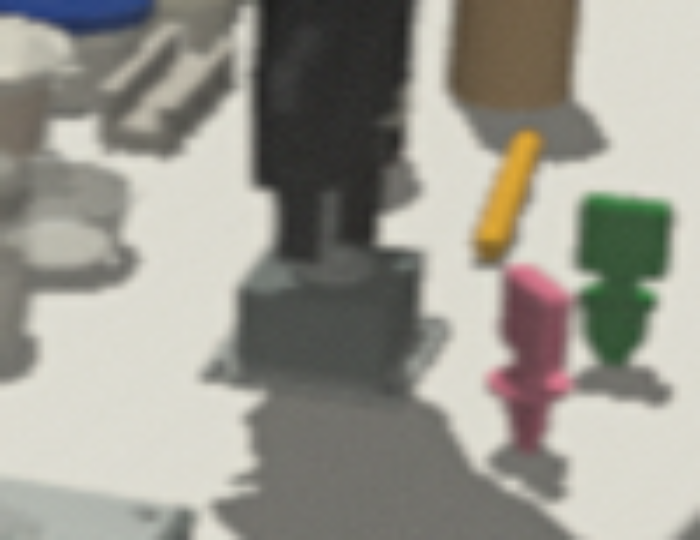

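View pics/t6.png

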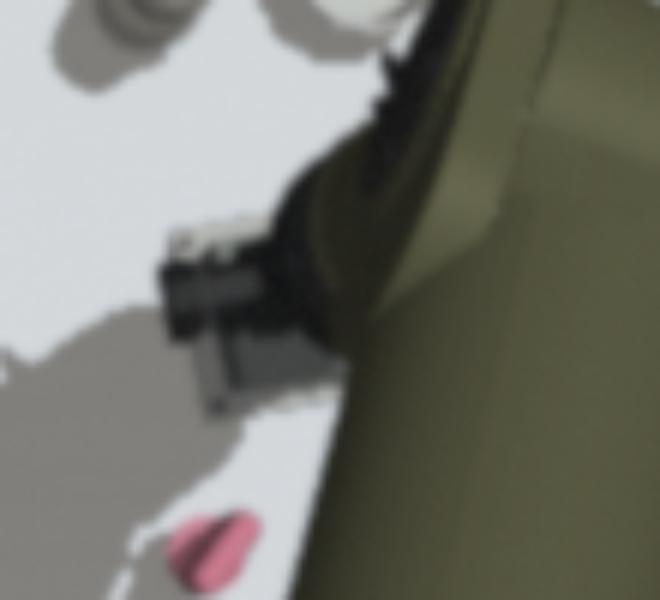

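play_rows:
  targets:
    - {"claw": 80, "dp": [-0.2, 0, 0.1], "turn": 0.1}
    - {"claw": 80, "dp": [-0.2, 0, 0.1], "turn": 0.1}
    - {"claw": 80, "dp": [-0.2, 0, 0.1], "turn": 0.1}
    - {"claw": 160, "dp": [-0.2, 0, 0.1], "turn": 0.1}
    - {"claw": 200, "dp": [-0.2, 0, 0.1], "turn": 0.1}
    - {"claw": 255, "dp": [-0.2, 0, 0.1], "turn": 0.1}
    - {"claw": 255, "dp": [-0.2, 0, 0.1], "turn": 0.1}
    - {"claw": 255, "dp": [-0.2, 0, 0.1], "turn": 0.1}
    - {"claw": 255, "dp": [-0.2, 0, 0.1], "turn": 0.1}
    - {"claw": 255, "dp": [-0.2, 0, 0.1], "turn": 0.1}

```text
time_s: 12.95
eef_pos: [0.5462, -0.3701, 0.0667]
tcp_rot: [[-0.198, 0.0, -0.98], [0.98, -0.001, -0.198], [-0.001, -1.0, -0.0]]
force: [0.9, -1.3, 0.8]
width: 0.0114
```

```bash
python3 -c "
from h import *
go([.5462,-.3705,.067],101.4)
p,_=read_camera('scene'); cv2.imwrite('pics/s7.png',cv2.resize(p[130:220,270:370],None,fx=7,fy=6))"
```

```text
t 12.95 q [0.92, 0.52, -0.48, 1.6, 0.26, 1.09, 2.14] pos [ 0.5462 -0.3701  0.0667] head 101.4 F [ 0.9 -1.3  0.8] M [-0.43 -0.06 -0.03] w 0.0114
tilt y [ 2.e-04 -6.e-04 -1.e+00]
dp cm [-0.04 -0.03  0.  ] turn -0.0
```

View pics/s7.png

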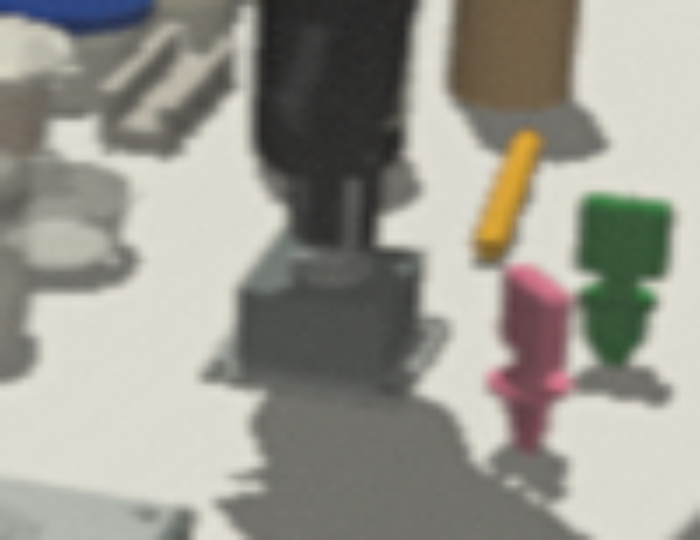

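The black key is gripped (opening 11.4 mm) and the jaw side force is small, so the y position agrees with the camera. I'll lift straight out and carry it to above the lock.

play_rows:
  targets:
    - {"claw": 255, "dp": [0, -1, 0], "turn": 0}
    - {"claw": 255, "dp": [0, -2, 0], "turn": 0}
    - {"claw": 255, "dp": [0, -3.2, 0], "turn": 0}
    - {"claw": 255, "dp": [0, -5, 0], "turn": 0}
    - {"claw": 255, "dp": [0, -6.8, 0], "turn": 0}
    - {"claw": 255, "dp": [5, -6.8, -0.9], "turn": 0}
    - {"claw": 255, "dp": [10, -6.8, -1.9], "turn": 0}
    - {"claw": 255, "dp": [15, -6.8, -2.8], "turn": 0}
    - {"claw": 255, "dp": [20, -6.8, -3.8], "turn": 0}
    - {"claw": 255, "dp": [25.3, -6.8, -4.8], "turn": 0}

```text
time_s: 14.25
eef_pos: [0.5434, -0.1106, 0.1359]
tcp_rot: [[-0.198, 0.001, -0.98], [0.98, -0.001, -0.198], [-0.001, -1.0, -0.001]]
force: [0.2, -0.0, -0.3]
width: 0.011
```

play_rows:
  targets:
    - {"claw": 255, "dp": [0, 0, 0], "turn": 0}
    - {"claw": 255, "dp": [0, 0, 0], "turn": 0}
    - {"claw": 255, "dp": [0, 0, 0], "turn": 0}
    - {"claw": 255, "dp": [0, 0, 0], "turn": 0}
    - {"claw": 255, "dp": [0, 0, 0], "turn": 0}
    - {"claw": 255, "dp": [0, 0, 0], "turn": 0}
    - {"claw": 255, "dp": [0, 0, 0], "turn": 0}
    - {"claw": 255, "dp": [0, 0, 0], "turn": 0}
    - {"claw": 255, "dp": [0, 0, 0], "turn": 0}
    - {"claw": 255, "dp": [0, 0, 0], "turn": 0}

```text
time_s: 15.5
eef_pos: [0.5432, -0.1123, 0.1346]
tcp_rot: [[-0.198, 0.0, -0.98], [0.98, -0.0, -0.198], [-0.0, -1.0, -0.0]]
force: [-0.4, 0.6, 0.4]
width: 0.0115
```

```bash
python3 -c "
from h import *
go([.5429,-.1124,.1187],101.4)
p,_=read_camera('scene'); cv2.imwrite('pics/s8.png',cv2.resize(p[150:280,210:320],None,fx=7,fy=4.6*1)); cv2.imwrite('pics/s8raw.png',p)
p,_=read_camera('top'); cv2.imwrite('pics/t8.png',cv2.resize(p[160:260,170:280],None,fx=6,fy=6))"
```

```text
t 15.5 q [0.72, 0.26, -0.64, 1.8, 0.17, 1.13, 1.8] pos [ 0.5432 -0.1123  0.1346] head 101.41 F [-0.4  0.6  0.4] M [-0.05  0.02  0.06] w 0.0115
tilt y [ 0.e+00 -1.e-04 -1.e+00]
dp cm [-0.01  1.59  0.03] turn 0.01
```

View pics/s8.png

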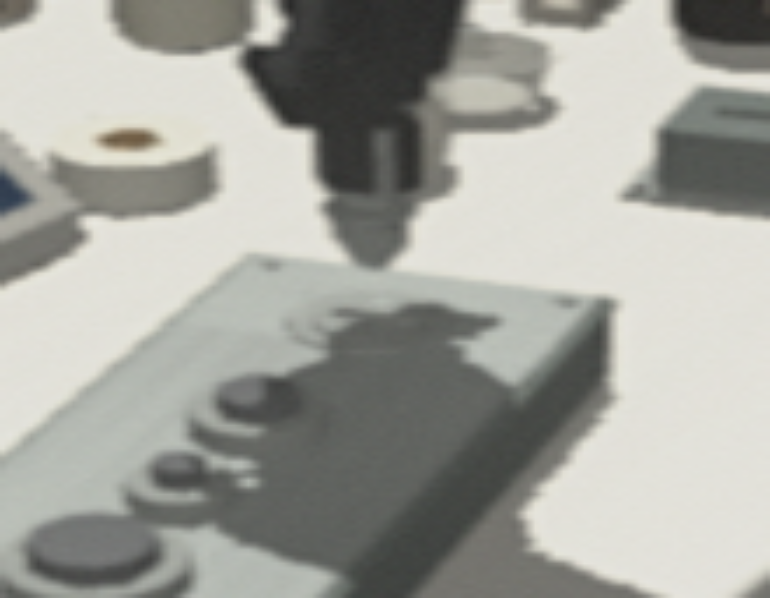

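View pics/t8.png

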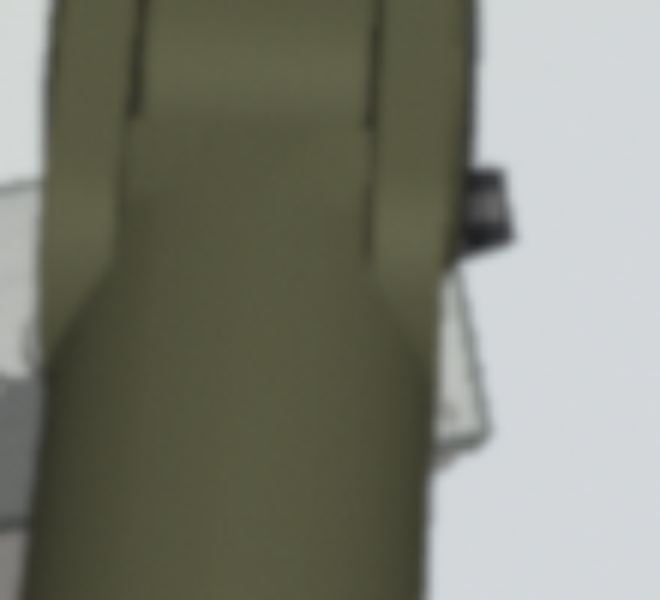

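```bash
python3 -c "
from h import *
print('tip proj',proj('scene',[.5432,-.1123,.0799]),'shoulder',proj('scene',[.5432,-.1123,.1099]),'slot proj',proj('scene',[.5429,-.1124,.054]))
for e in ([-.5,0],[.5,0]):
  L=.0264; x=np.array([.980,.198,0]); print(proj('scene',np.array([.5429,-.1124,.054])+x*L*e[0]))
print('tip ends',[proj('scene',np.array([.5432,-.1123,.0799])+np.array([.98,.198,0])*k) for k in(-.006,.006)])
a=cv2.imread('pics/scene0.png');b=cv2.imread('pics/s8raw.png')
A=cv2.resize(a[205:235,240:290],None,fx=12,fy=12,interpolation=cv2.INTER_CUBIC);B=cv2.resize(b[185:220,240:290],None,fx=12,fy=12,interpolation=cv2.INTER_CUBIC)
cv2.imwrite('pics/cmpA.png',A);cv2.imwrite('pics/cmpB.png',B)
"
```

```text
tip proj [[262.45116516 207.15477021]] shoulder [[262.22829566 195.03505074]] slot proj [[262.77989454 217.35938357]]
[[268.48002628 218.51348732]]
[[257.12563869 216.21403522]]
tip ends [array([[265.06780329, 207.66579977]]), array([[259.84426137, 206.64557579]])]
```

View pics/cmpA.png

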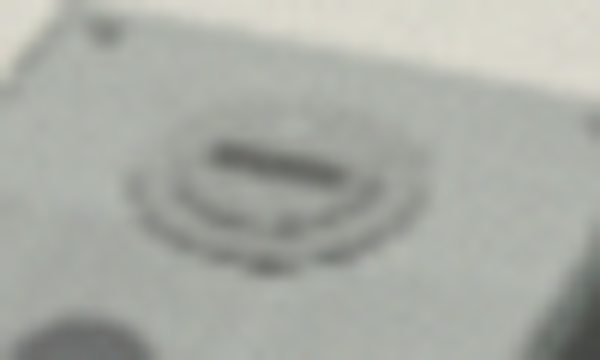

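View pics/cmpB.png

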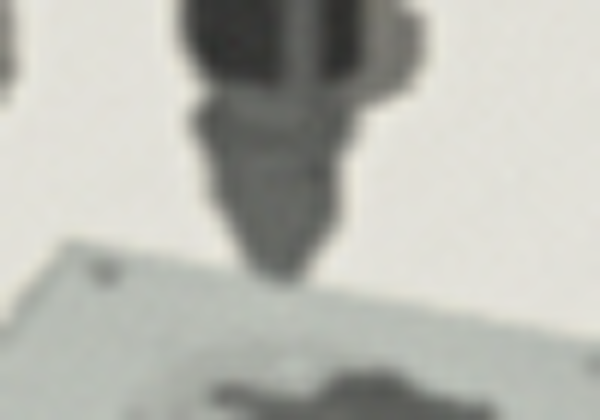

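The tip, at scene (262.7,207.8), sits in line with the slot at (262.6,218.3), within about 1 mm of prediction. I'll lower it to feel for the slot.

play_rows:
  targets:
    - {"claw": 255, "dp": [0, 0.8, -0.05], "turn": 0}
    - {"claw": 255, "dp": [0, 1.6, -0.05], "turn": 0}
    - {"claw": 255, "dp": [0, 2.2, -0.05], "turn": 0}
    - {"claw": 255, "dp": [0, 2.5, -0.05], "turn": 0}
    - {"claw": 255, "dp": [0, 2.7, -0.05], "turn": 0}
    - {"claw": 255, "dp": [0, 2.9, -0.05], "turn": 0}
    - {"claw": 255, "dp": [0, 2.9, -0.05], "turn": 0}
    - {"claw": 255, "dp": [0, 2.9, -0.05], "turn": 0}
    - {"claw": 255, "dp": [0, 2.9, -0.05], "turn": 0}
    - {"claw": 255, "dp": [0, 2.9, -0.05], "turn": 0}

```text
time_s: 16.85
eef_pos: [0.5438, -0.1118, 0.1056]
tcp_rot: [[-0.198, 0.0, -0.98], [0.98, 0.0, -0.198], [0.0, -1.0, -0.0]]
force: [1.4, 2.7, -1.2]
width: 0.0113
```

```bash
python3 -c "
from h import *
go([.5429,-.1124,.0787],101.4)
p,_=read_camera('scene'); cv2.imwrite('pics/s9.png',cv2.resize(p[180:240,230:300],None,fx=9,fy=9,interpolation=2))"
```

```text
t 16.85 q [0.7, 0.29, -0.63, 1.83, 0.19, 1.08, 1.78] pos [ 0.5438 -0.1118  0.1056] head 101.42 F [ 1.4  2.7 -1.2] M [ 0.68 -0.16 -0.04] w 0.0113
tilt y [ 3.e-04  5.e-04 -1.e+00]
dp cm [-0.04  2.69  0.1 ] turn 0.02
```

View pics/s9.png

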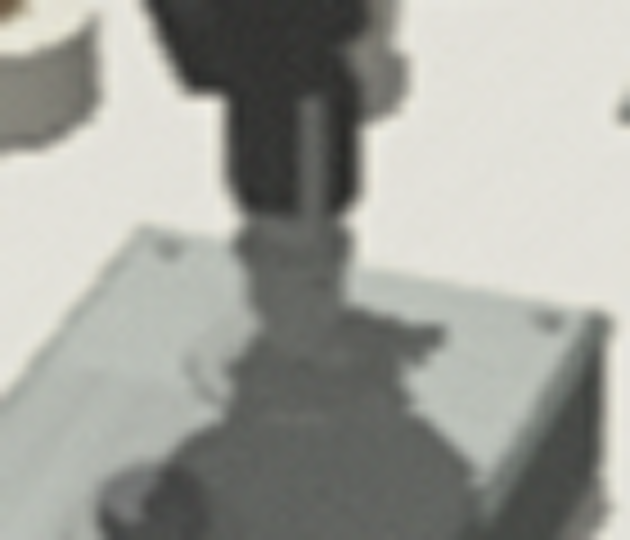

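The tip has entered the slot: 3 mm below the mouth and no upward force. There is a small +y side force, so I'll shift +y a little and go down to the pins, rocking along the slot.

play_rows:
  targets:
    - {"claw": 255, "dp": [0.04, 0.2, 0], "turn": 0}
    - {"claw": 255, "dp": [0.04, 0.4, 0], "turn": 0}
    - {"claw": 255, "dp": [0.04, 0.6, 0], "turn": 0}
    - {"claw": 255, "dp": [0.04, 0.8, 0], "turn": 0}
    - {"claw": 255, "dp": [0.04, 0.9, 0], "turn": 0}
    - {"claw": 255, "dp": [0.04, 1.0, 0], "turn": 0}
    - {"claw": 255, "dp": [0.04, 1.0, 0], "turn": 0}
    - {"claw": 255, "dp": [0.04, 1.0, 0], "turn": 0}
    - {"claw": 255, "dp": [0.04, 1.0, 0], "turn": 0}
    - {"claw": 255, "dp": [0.04, 1.0, 0], "turn": 0}

```text
time_s: 18.15
eef_pos: [0.5432, -0.1118, 0.0958]
tcp_rot: [[-0.198, -0.001, -0.98], [0.98, -0.0, -0.198], [-0.0, -1.0, 0.001]]
force: [-4.0, 2.1, 4.2]
width: 0.0111
```

```bash
python3 -c "
from h import *
go([.5429,-.1124,.0787],101.4)"
```

```text
t 18.15 q [0.7, 0.3, -0.63, 1.84, 0.2, 1.06, 1.77] pos [ 0.5432 -0.1118  0.0958] head 101.4 F [-4.   2.1  4.2] M [ 0.81  0.67 -0.03] w 0.0111
tilt y [-1.e-03 -3.e-04 -1.e+00]
dp cm [-0.05  1.71  0.04] turn -0.0
```

play_rows:
  targets:
    - {"claw": 255, "dp": [0.03, 0.1, 0.05], "turn": 0}
    - {"claw": 255, "dp": [0.03, 0.2, 0.1], "turn": 0}
    - {"claw": 255, "dp": [0.03, 0.25, 0], "turn": 0}
    - {"claw": 255, "dp": [0.03, 0.3, -0.1], "turn": 0}
    - {"claw": 255, "dp": [0.03, 0.3, 0], "turn": 0}
    - {"claw": 255, "dp": [0.03, 0.3, 0.1], "turn": 0}
    - {"claw": 255, "dp": [0.03, 0.3, 0], "turn": 0}
    - {"claw": 255, "dp": [0.03, 0.3, -0.1], "turn": 0}
    - {"claw": 255, "dp": [0.03, 0.3, 0], "turn": 0}
    - {"claw": 255, "dp": [0.03, 0.3, 0], "turn": 0}

```text
time_s: 19.4
eef_pos: [0.5423, -0.112, 0.093]
tcp_rot: [[-0.197, -0.003, -0.98], [0.98, -0.001, -0.197], [-0.0, -1.0, 0.003]]
force: [-5.3, 2.5, 8.1]
width: 0.0108
```

```bash
python3 -c "
from h import *
go([.5429,-.1124,.0787],101.4)"
```

```text
t 19.4 q [0.7, 0.3, -0.62, 1.84, 0.2, 1.06, 1.77] pos [ 0.5423 -0.112   0.093 ] head 101.38 F [-5.3  2.5  8.1] M [0.65 1.34 0.02] w 0.0108
tilt y [-0.0029 -0.001  -1.    ]
dp cm [-0.05  1.43 -0.06] turn -0.02
```

play_rows:
  targets:
    - {"claw": 255, "dp": [0.03, 0.1, 0.05], "turn": 0}
    - {"claw": 255, "dp": [0.03, 0.2, 0.1], "turn": 0}
    - {"claw": 255, "dp": [0.03, 0.3, 0], "turn": 0}
    - {"claw": 255, "dp": [0.03, 0.4, -0.1], "turn": 0}
    - {"claw": 255, "dp": [0.03, 0.4, 0], "turn": 0}
    - {"claw": 255, "dp": [0.03, 0.4, 0.1], "turn": 0}
    - {"claw": 255, "dp": [0.03, 0.4, 0], "turn": 0}
    - {"claw": 255, "dp": [0.03, 0.4, -0.1], "turn": 0}
    - {"claw": 255, "dp": [0.03, 0.4, 0], "turn": 0}
    - {"claw": 255, "dp": [0.03, 0.4, 0], "turn": 0}

```text
time_s: 20.65
eef_pos: [0.5425, -0.1118, 0.0894]
tcp_rot: [[-0.197, -0.002, -0.98], [0.98, -0.001, -0.197], [-0.001, -1.0, 0.002]]
force: [-5.9, 3.1, 8.8]
width: 0.0113
```

```bash
python3 -c "
from h import *
go([.5429,-.1124,.0787],101.4)"
```

```text
t 20.65 q [0.7, 0.31, -0.62, 1.85, 0.21, 1.05, 1.76] pos [ 0.5425 -0.1118  0.0894] head 101.39 F [-5.9  3.1  8.8] M [0.55 1.4  0.05] w 0.0113
tilt y [-0.0022 -0.0014 -1.    ]
dp cm [-0.06  1.07 -0.03] turn -0.01
```

play_rows:
  targets:
    - {"claw": 255, "dp": [0.03, 0.1, 0.05], "turn": 0}
    - {"claw": 255, "dp": [0.03, 0.2, 0.1], "turn": 0}
    - {"claw": 255, "dp": [0.03, 0.3, 0], "turn": 0}
    - {"claw": 255, "dp": [0.03, 0.4, -0.1], "turn": 0}
    - {"claw": 255, "dp": [0.03, 0.5, 0], "turn": 0}
    - {"claw": 255, "dp": [0.03, 0.5, 0.1], "turn": 0}
    - {"claw": 255, "dp": [0.03, 0.6, 0], "turn": 0}
    - {"claw": 255, "dp": [0.03, 0.6, -0.1], "turn": 0}
    - {"claw": 255, "dp": [0.03, 0.6, 0], "turn": 0}
    - {"claw": 255, "dp": [0.03, 0.6, 0], "turn": 0}

```text
time_s: 21.9
eef_pos: [0.5439, -0.1115, 0.0844]
tcp_rot: [[-0.198, 0.001, -0.98], [0.98, -0.002, -0.198], [-0.002, -1.0, -0.0]]
force: [-5.1, 1.9, 12.2]
width: 0.0111
```

```bash
python3 -c "
from h import *
go([.5429,-.1124,.0787],101.4)
p,_=read_camera('scene'); cv2.imwrite('pics/s10.png',cv2.resize(p[180:240,230:300],None,fx=9,fy=9,interpolation=2))"
```

```text
t 21.9 q [0.69, 0.32, -0.62, 1.85, 0.21, 1.04, 1.76] pos [ 0.5439 -0.1115  0.0844] head 101.39 F [-5.1  1.9 12.2] M [0.61 1.18 0.05] w 0.0111
tilt y [ 9.0e-04 -1.8e-03 -1.0e+00]
dp cm [-0.06  0.57  0.12] turn -0.01
```

View pics/s10.png

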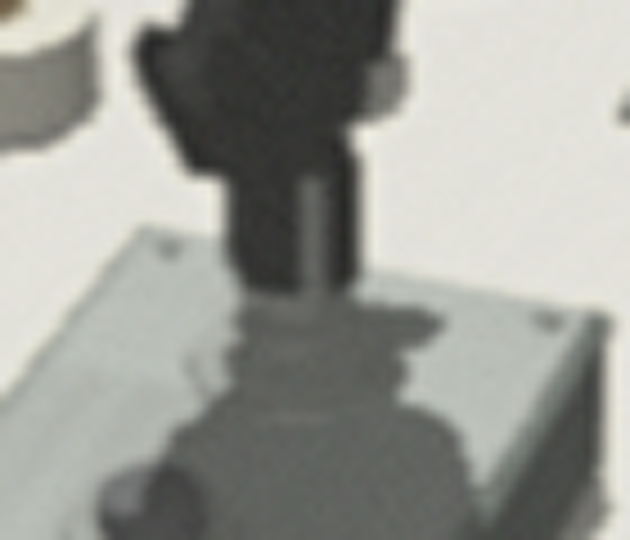

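play_rows:
  targets:
    - {"claw": 255, "dp": [0.02, 0.1, 0.05], "turn": 0}
    - {"claw": 255, "dp": [0.02, 0.2, 0.1], "turn": 0}
    - {"claw": 255, "dp": [0.02, 0.3, 0], "turn": 0}
    - {"claw": 255, "dp": [0.02, 0.4, -0.1], "turn": 0}
    - {"claw": 255, "dp": [0.02, 0.5, 0], "turn": 0}
    - {"claw": 255, "dp": [0.02, 0.5, 0.1], "turn": 0}
    - {"claw": 255, "dp": [0.02, 0.6, 0], "turn": 0}
    - {"claw": 255, "dp": [0.02, 0.6, -0.1], "turn": 0}
    - {"claw": 255, "dp": [0.02, 0.6, 0], "turn": 0}
    - {"claw": 255, "dp": [0.02, 0.6, 0], "turn": 0}

```text
time_s: 23.2
eef_pos: [0.5438, -0.1112, 0.0784]
tcp_rot: [[-0.198, 0.001, -0.98], [0.98, -0.002, -0.198], [-0.002, -1.0, -0.0]]
force: [-4.1, 3.2, 14.3]
width: 0.0116
```

```bash
python3 -c "
from h import *
go([.5429,-.1124,.0787],101.4)"
```

```text
t 23.2 q [0.69, 0.32, -0.62, 1.85, 0.22, 1.03, 1.75] pos [ 0.5438 -0.1112  0.0784] head 101.4 F [-4.1  3.2 14.3] M [0.79 1.23 0.02] w 0.0116
tilt y [ 6.0e-04 -1.6e-03 -1.0e+00]
dp cm [-0.1  -0.03  0.11] turn -0.0
```

play_rows:
  targets:
    - {"claw": 255, "dp": [0, 0.05, 0.05], "turn": 0}
    - {"claw": 255, "dp": [0, 0.1, 0.1], "turn": 0}
    - {"claw": 255, "dp": [0, 0.15, 0], "turn": 0}
    - {"claw": 255, "dp": [0, 0.2, -0.1], "turn": 0}
    - {"claw": 255, "dp": [0, 0.2, 0], "turn": 0}
    - {"claw": 255, "dp": [0, 0.2, 0.1], "turn": 0}
    - {"claw": 255, "dp": [0, 0.2, 0], "turn": 0}
    - {"claw": 255, "dp": [0, 0.2, 0], "turn": 0}
    - {"claw": 255, "dp": [0, 0.2, 0], "turn": 0}
    - {"claw": 255, "dp": [0, 0.2, 0], "turn": 0}

```text
time_s: 24.45
eef_pos: [0.5439, -0.1112, 0.0783]
tcp_rot: [[-0.198, 0.0, -0.98], [0.98, -0.003, -0.198], [-0.003, -1.0, 0.0]]
force: [-11.3, 2.7, 26.5]
width: 0.0113
```

```bash
python3 -c "
from h import *
go([.5429,-.1124,.0787],101.4)
p,_=read_camera('scene'); cv2.imwrite('pics/s11.png',cv2.resize(p[180:240,230:300],None,fx=9,fy=9,interpolation=2))"
```

```text
t 24.45 q [0.69, 0.32, -0.62, 1.85, 0.22, 1.03, 1.75] pos [ 0.5439 -0.1112  0.0783] head 101.39 F [-11.3   2.7  26.5] M [0.83 2.4  0.03] w 0.0113
tilt y [ 2.0e-04 -2.6e-03 -1.0e+00]
dp cm [-0.1  -0.04  0.12] turn -0.01
```

View pics/s11.png

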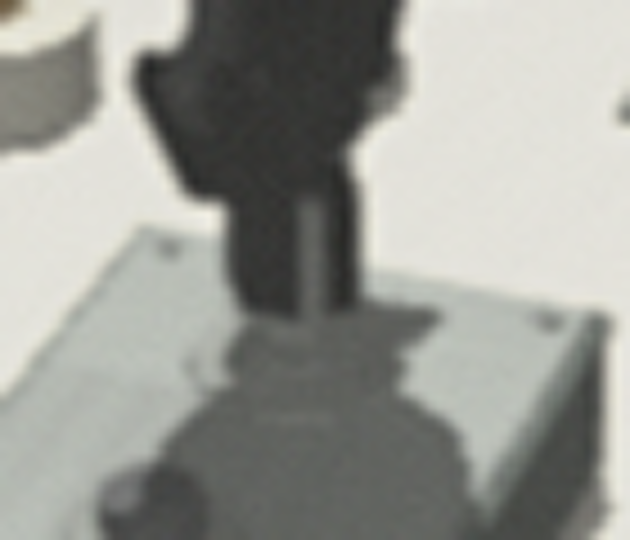

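The hard stop came at TCP z 0.0783 (predicted home 0.0787) with 26 N, so the key is fully home. I'll ease the push and turn clockwise.

play_rows:
  targets:
    - {"claw": 255, "dp": [0, -0.2, 0], "turn": 0}
    - {"claw": 255, "dp": [0, -0.2, 0], "turn": 5}
    - {"claw": 255, "dp": [0, -0.2, 0], "turn": 10}
    - {"claw": 255, "dp": [0, -0.2, 0], "turn": 16}
    - {"claw": 255, "dp": [0, -0.2, 0], "turn": 22}
    - {"claw": 255, "dp": [0, -0.2, 0], "turn": 28}
    - {"claw": 255, "dp": [0, -0.2, 0], "turn": 34}
    - {"claw": 255, "dp": [0, -0.2, 0], "turn": 40}
    - {"claw": 255, "dp": [0, -0.2, 0], "turn": 40}
    - {"claw": 255, "dp": [0, -0.2, 0], "turn": 40}

```text
time_s: 25.75
eef_pos: [0.5435, -0.1116, 0.0785]
tcp_rot: [[0.479, -0.0, -0.878], [0.878, -0.002, 0.479], [-0.002, -1.0, -0.001]]
force: [-6.0, 2.4, 14.2]
width: 0.0114
```

```bash
python3 -c "
from h import *
go([.5429,-.1124,.0783],9.7)"
```

```text
t 25.75 q [0.6, 0.3, -0.51, 1.86, 0.17, 1.02, 1.09] pos [ 0.5435 -0.1116  0.0785] head 61.39 F [-6.   2.4 14.2] M [0.54 1.32 0.08] w 0.0114
tilt y [-1.0e-04 -2.1e-03 -1.0e+00]
dp cm [-0.09  0.02  0.01] turn 51.69
```

play_rows:
  targets:
    - {"claw": 255, "dp": [0, 0, 0], "turn": 6}
    - {"claw": 255, "dp": [0, 0, 0], "turn": 12}
    - {"claw": 255, "dp": [0, 0, 0], "turn": 18}
    - {"claw": 255, "dp": [0, 0, 0], "turn": 24}
    - {"claw": 255, "dp": [0, 0, 0], "turn": 30}
    - {"claw": 255, "dp": [0, 0, 0], "turn": 36}
    - {"claw": 255, "dp": [0, 0, 0], "turn": 42}
    - {"claw": 255, "dp": [0, 0, 0], "turn": 48}
    - {"claw": 255, "dp": [0, 0, 0], "turn": 52}
    - {"claw": 255, "dp": [0, 0, 0], "turn": 52}

```text
time_s: 27.0
eef_pos: [0.5435, -0.1115, 0.0785]
tcp_rot: [[0.987, 0.0, -0.163], [0.163, -0.002, 0.987], [-0.0, -1.0, -0.002]]
force: [-5.6, 2.6, 14.2]
width: 0.0113
```

```bash
python3 -c "
from h import *
go([.5429,-.1124,.0783],9.7)"
```

```text
t 27.0 q [0.49, 0.29, -0.38, 1.86, 0.12, 1.02, 0.22] pos [ 0.5435 -0.1115  0.0785] head 9.38 F [-5.6  2.6 14.2] M [0.52 1.26 0.1 ] w 0.0113
tilt y [ 2.0e-04 -1.9e-03 -1.0e+00]
dp cm [-0.08  0.02 -0.07] turn -0.32
```

play_rows:
  targets:
    - {"claw": 255, "dp": [0, 0, 0], "turn": 1}
    - {"claw": 255, "dp": [0, 0, 0], "turn": 2}
    - {"claw": 255, "dp": [0, 0, 0], "turn": 3}
    - {"claw": 255, "dp": [0, 0, 0], "turn": 4}
    - {"claw": 255, "dp": [0, 0, 0], "turn": 5}
    - {"claw": 255, "dp": [0, 0, 0], "turn": 6}
    - {"claw": 255, "dp": [0, 0, 0], "turn": 6}
    - {"claw": 255, "dp": [0, 0, 0], "turn": 6}
    - {"claw": 255, "dp": [0, 0, 0], "turn": 6}
    - {"claw": 255, "dp": [0, 0, 0], "turn": 6}

```text
time_s: 28.25
eef_pos: [0.5433, -0.1116, 0.0785]
tcp_rot: [[0.998, -0.0, -0.06], [0.06, -0.002, 0.998], [-0.0, -1.0, -0.002]]
force: [-6.2, 2.5, 14.5]
width: 0.0116
```

```bash
python3 -c "
from h import *
go([.5429,-.1124,.0783],9.7)"
```

```text
t 28.25 q [0.47, 0.28, -0.36, 1.86, 0.12, 1.02, 0.12] pos [ 0.5433 -0.1116  0.0785] head 3.44 F [-6.2  2.5 14.5] M [0.49 1.37 0.23] w 0.0116
tilt y [-3.0e-04 -2.1e-03 -1.0e+00]
dp cm [-0.05  0.02 -0.08] turn -6.26
```

play_rows:
  targets:
    - {"claw": 255, "dp": [0, 0, 0], "turn": 1}
    - {"claw": 255, "dp": [0, 0, 0], "turn": 2}
    - {"claw": 255, "dp": [0, 0, 0], "turn": 3}
    - {"claw": 255, "dp": [0, 0, 0], "turn": 3}
    - {"claw": 255, "dp": [0, 0, 0], "turn": 3}
    - {"claw": 255, "dp": [0, 0, 0], "turn": 3}
    - {"claw": 255, "dp": [0, 0, 0], "turn": 3}
    - {"claw": 255, "dp": [0, 0, 0], "turn": 3}
    - {"claw": 255, "dp": [0, 0, 0], "turn": 3}
    - {"claw": 255, "dp": [0, 0, 0], "turn": 3}

```text
time_s: 29.5
eef_pos: [0.5433, -0.1116, 0.0784]
tcp_rot: [[1.0, -0.001, -0.01], [0.01, -0.003, 1.0], [-0.001, -1.0, -0.003]]
force: [-6.1, 1.7, 14.4]
width: 0.0117
```

```bash
python3 -c "
from h import *
go([.5429,-.1124,.0783],9.7)
p,_=read_camera('scene'); cv2.imwrite('pics/s12.png',cv2.resize(p[180:240,230:300],None,fx=9,fy=9,interpolation=2)); cv2.imwrite('pics/s12f.png',p)"
```

```text
t 29.5 q [0.47, 0.28, -0.36, 1.86, 0.12, 1.02, 0.07] pos [ 0.5433 -0.1116  0.0784] head 0.55 F [-6.1  1.7 14.4] M [0.45 1.44 0.8 ] w 0.0117
tilt y [-5.0e-04 -2.6e-03 -1.0e+00]
dp cm [-0.04  0.01 -0.08] turn -9.15
```

View pics/s12.png

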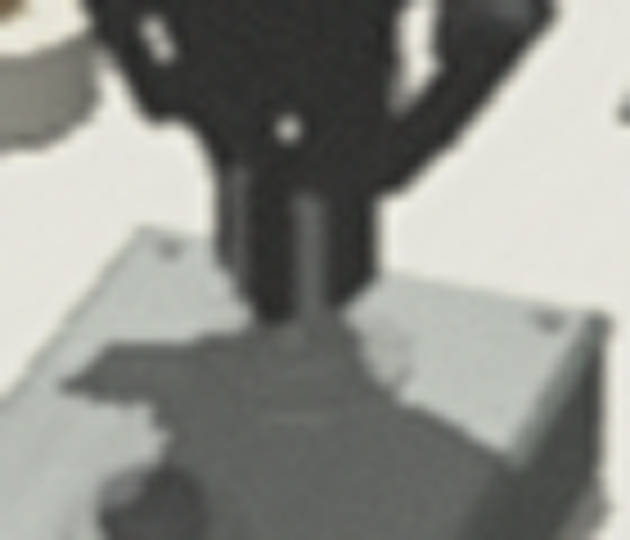

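View pics/s12f.png

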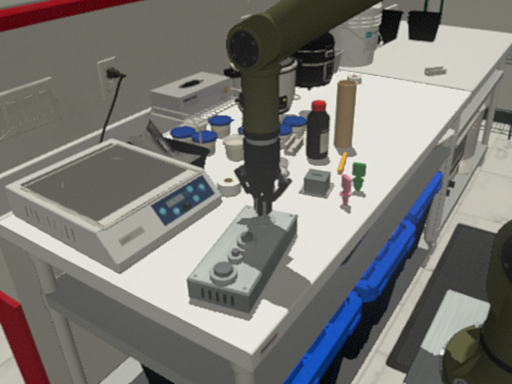

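The moment about z rose from 0.10 to 0.80 N m over the last 9° of hand turn, so the lock is against its stop. The key is still home at z 0.0784 and still gripped at 11.7 mm. I'll hand in.

```bash
python3 -c "
from h import *
print(r.sign_off()); st()"
```

```text
the job is handed in; nothing more can be done
None
the job is handed in; nothing more can be done
```

I finished the whole job in about 29.5 s and handed it in, with the arm still gripping the key and holding it turned; sign-off gives no verdict.

- **Buttons:** I pressed small, then medium, then large, one at a time. Each one stopped at the same height, with the fingertips 66 mm above the table (6 mm of travel) and 14 to 16 N of push.
- **Key:** I took the black key from the stand and left the pink and green look-alikes alone. I rocked it past the pins until it hit a hard stop at TCP height 78.3 mm, where 78.7 mm was predicted.
- **Turn:** I turned the key clockwise until the moment about the vertical rose sharply, from 0.10 to 0.80 N m. The hand had turned about 101°, which covers the 92° stop plus the key's play and some flex. At hand-in the key was still fully home (78.4 mm) and gripped (11.7 mm opening).
- **Not checked directly:** The lock's angle was judged only from the hand's heading and that moment. The top view of the lock was hidden by the arm. The salt shaker and sauce cup were not measured again, because the arm hides them in the last picture, but the arm's path stayed clear of them.
- **Disagreements:** No check failed. Measured positions disagreed by 2 mm at most.

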